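# Fit the long tool rest to the lathe's banjo

### The arm

A 7-joint arm with a two-finger parallel gripper is mounted at the origin on the work surface. World frame = base frame: x ahead of the robot, y to its left, z up, the work surface at z = 0. Lengths are in m, angles in rad, forces in N, time in s.
With the tool pointing down it reaches from about 0.4 to 0.875 m from the base axis. Payload 19.3 kg.
Tool frame: the origin (TCP) lies at the very end of the fingers, on their centre line; the grasp point (between the pads) lies bot.grasp_offset behind it (bot.grasp_offset is the distance from the TCP to the grasp point, in m); z points along the fingers, y is the direction in which the jaws open and shut (so a half turn about z gives the same grasp; the last joint's range is limited). The gripper opens to 85 mm and grips with 20 to 120 N. Pads are 22 mm wide; open, the fingers measure 114 mm over their backs; the gripper's body (76 mm by 85 mm) begins 54 mm behind the grasp point. The pads swing forward as they close: fully open they stand 13 mm farther back than shut.
Start: joints at [-1.279, 0.521, -0.036, 1.599, 0.021, 1.021, -0.113], TCP at [0.221, 0.585, 0.231] pointing down, gripper open.
Joint ranges: [-2.91, 2.91], [-0.3, 2.13], [-1.5, 1.42], [0.17, 2.43], [-1.26, 4.41], [0.16, 1.93], [-2.52, 2.52]. Speed limits (rad/s): [1.89, 1.89, 2.39, 2.39, 3.01, 3.01, 3.01].

### API

Orientations are given as [roll, pitch, yaw] about the fixed x, y, z axes, in that order (R = Rz(yaw) Ry(pitch) Rx(roll)).
In Python, from workcell import bot gives the robot as it stands. The module is installed in compiled form; this text tells all that it offers.
- The arm moves only by the shell command python3 -m handwheel 'ROWS' [OPENING] [FORCE]. ROWS is JSON, a list of rows, each a list of 6 numbers: the shift along the tool's x, y, z as a fraction of full scale, then the turn, a rotation vector about the tool's x, y, z as a fraction of full scale. In form: [[x, y, z, rx, ry, rz], ...]. A call has 1 to 8 rows; each row shifts and turns the commanded pose from where the row before left it, along the tool's axes as they then stand; what a row does not reach is not made up. Full scale, the value 1, is 0.025 m for a shift and 360 degrees for a turn. A row lasts 1/8 s, in which the tool goes at most 62.5 mm and 10.7 degrees, less where a joint would pass 70% of its speed; a pose out of reach is approached as far as the arm can. A call with a number of a shift or a turn outside -1 to 1 is refused whole. A call with a gripper value outside its range is refused whole. OPENING is the closure, from -1 (fully open) to 1 (shut), set as the call begins (- or left out, the last holds). The fingers move at their own pace and stop on an object; FORCE is the grip in N (left out, the last holds). Time passes only in rows, so rows that do not move let the fingers close. It gives the time, the measured TCP pose, the force and the opening at its end, in the units of the state.
- bot.observe(): the state, without advancing time (a new reading comes with each control period).
- bot.grab_frame(name): name is "scene" or "top"; returns a dict with "pixels" (384x512x3 uint8, blue, green, red), "vertical_fov" (degrees; the focal length in pixels is half the picture's height over the tangent of half this angle, whatever the lens; pixels are square), "cx", "cy" (the principal point, pixels), "R" (3x3) and "t" (3): a world point X has camera coordinates R X + t. Camera axes: x right, y down, z forward; pixel columns grow to the right and rows downward; lengths in m; the calibration is good to about 2 mm. A picture is of the moment at which its call begins. There is no depth.
- bot.job_done(): hands the job in, once; it reports no verdict.
Trained networks look in a picture, given as the dict that the camera call returned (one of the last four; its "shot" number tells which), for a name from the list of things; names that differ only in an ending like _2 or _b are one class to them, and where a whole thing is asked for, a point or a joint stands for the part that bears it (a point fixed in the world has none). Each returns a list of dicts, best first, with "score" (0 to 1); they miss things now and then, are a little off and sometimes report something else, mostly with a low value. They report only what shows in the picture. A call takes as long as a camera call. They do not tell look-alikes from the thing itself.
- bot.trace(picture, thing): "region" (384x512 bool, what is visible of it) and "point" ([column, row] in pixels, amid what is visible of it).
The state is a dict: "clock": time; "qpos": joint angles; "qd": joint speeds; "joint_efforts": joint torques, N m; "position": TCP position; "tool_rot": TCP orientation; "force": force on the tool from outside, world axes, zero at the start; "moment": the same for the moment, N m; "grip_width": finger opening in m.
Only numpy, scipy, OpenCV 4.12 (cv2) and the standard library are available. Lean on these libraries where they do the work, as an engineer would, in place of code of your own. Each camera call takes 0.05 s, during which the arm holds its last target.

### The job

Take the long straight tool rest out of the wooden rack and fit it to the lathe's banjo: touch its foot down on the flat top of the banjo's arm beside the hole (on the lathe-bed side), then slide it along, without lifting it, to the hole until it drops in. Leave it standing with its flange flat on the banjo and its bar roughly square across the arm, and leave the short and curved rests in the rack.

Things in the scene. Friction and masses are not known exactly. Their poses are not given: they have to be found in the camera images.
- long_rest_bar (a point): Centre of the bar of the long tool rest, a loose steel T standing in a hole of the rack, 0.45 kg. Straight bar 190 mm long (x), 14 thick (y), 34 high, with a rod on top to 22 above this point. Below this point: neck 14 thick, flange 60 across with underside at -70, post 20 across, tapered over its last 12 to a 10 mm foot at -115. Bar centre 125 mm above the table in the rack; it comes free after a 45 mm lift.
- socket (a point): Centre of the hole's mouth in the banjo, a fixed grey metal arm from a block 80 x 80 mm (robot's side) to over the lathe bed. Round vertical hole, 36 mm wide, 55 deep. Block and arm share a flat top 125 mm above the table; x points from the hole along the arm to the bed, z up. The arm is 64 wide and clear until a bolt head 180 mm along x. With the rest home its bar centre is 70 mm above this point.
- short_rest_bar (a point): Bar centre of the short tool rest, a bystander in the rack: like the long one, but its straight bar is only 80 mm long. Same axes. The three rests stand in a row, 100 mm apart, in a fixed wooden block 90 x 300 mm and 55 mm high, their bars across the row; which stands where varies.
- curved_rest_bar (a point): Bar centre of the curved tool rest, a bystander in the rack: like the long one, but its bar is an S-curve 150 mm long and 65 mm wide overall. Same axes.
Mind the look-alikes: they are no part of the job. What is shaped like the part that bears long_rest_bar but blue or yellow is not meant.

How it is judged:
By the outcome, as a careful person would: the job done as asked, in the order asked, and still so for the second after the job is handed in, with the robot touching nothing.
It also fails if it takes over 42 s, if anything falls off the work surface, if the arm or the gripper's body presses on something with over 40 N, if the wrist force passes 120 N, or if a joint passes its speed limit or range.

## Working session

There is one attempt and no reset: what is moved stays moved. The work goes in short steps, Python scripts to look and compute and a shell command to move; the robot and the scene stay as the last step left them, time stands still between calls to the robot, and variables do not carry over. Pictures are saved under pics/ and viewed, and the job is handed in when it is done.

```bash
mkdir -p pics; ls
cat > h.py <<'E'
import numpy as np, cv2
from workcell import bot
def K(f):
    h=f["pixels"].shape[0]; fl=h/2/np.tan(np.radians(f["vertical_fov"])/2)
    return fl
def proj(f,X):
    c=np.array(f["R"])@np.array(X,float)+np.array(f["t"]); fl=K(f)
    return np.array([f["cx"]+fl*c[0]/c[2], f["cy"]+fl*c[1]/c[2]])
def ray(f,p):
    fl=K(f);R=np.array(f["R"]);d=R.T@np.array([(p[0]-f["cx"])/fl,(p[1]-f["cy"])/fl,1.0])
    return -R.T@np.array(f["t"]), d/np.linalg.norm(d)
def atz(f,p,z):
    o,d=ray(f,p); return o+d*(z-o[2])/d[2]
def tri(f1,p1,f2,p2):
    o1,d1=ray(f1,p1);o2,d2=ray(f2,p2)
    A=np.stack([d1,-d2],1);s=np.linalg.lstsq(A,o2-o1,rcond=None)[0]
    a=o1+s[0]*d1;b=o2+s[1]*d2
    return (a+b)/2,np.linalg.norm(a-b)
E
python3 - <<'E'
from h import *
import pickle
fs={}
for n in("scene","top"):
    f=bot.grab_frame(n);fs[n]=f;cv2.imwrite(f"pics/{n}0.png",f["pixels"])
    print(n,f["vertical_fov"],f["cx"],f["cy"],f["t"],np.round(f["R"],3).tolist(), -np.array(f["R"]).T@np.array(f["t"]),[k for k in f])
    for th in("long_rest_bar","socket","short_rest_bar","curved_rest_bar"):
        r=bot.trace(f,th);print(th,[(round(x["score"],2),np.round(x["point"],1).tolist(),int(x["region"].sum())) for x in r])
pickle.dump(fs,open("f0.pkl","wb"))
s=bot.observe();print({k:np.round(v,4).tolist() for k,v in s.items()},bot.grasp_offset)
E
```

```text
pics
scene 50.675937974838604 251.50875679403123 195.36265863092 [-0.34889161 -0.12399411  1.24665613] [[0.702, 0.712, 0.011], [0.618, -0.601, -0.507], [-0.354, 0.362, -0.862]] [ 0.76317659 -0.27779497  1.01569821] ['pixels', 'vertical_fov', 'cx', 'cy', 'R', 't', 'shot']
long_rest_bar [(0.9, [256.2, 146.7], 979), (0.64, [302.8, 91.3], 935), (0.59, [295.2, 219.8], 1181)]
socket [(0.93, [204.5, 345.6], 3380)]
short_rest_bar [(0.85, [334.9, 168.3], 648)]
curved_rest_bar []
top 49.871989298791064 259.5586137925173 191.803287571883 [0.09521612 0.42122438 1.09906308] [[-0.005, -1.0, -0.006], [-0.995, 0.006, -0.104], [0.104, 0.005, -0.995]] [0.30502311 0.08699003 1.13746621] ['pixels', 'vertical_fov', 'cx', 'cy', 'R', 't', 'shot']
long_rest_bar [(0.95, [115.8, 254.2], 934), (0.82, [245.2, 155.0], 813), (0.77, [200.1, 247.7], 839)]
socket [(0.87, [386.8, 115.7], 3589)]
short_rest_bar [(0.86, [165.6, 165.9], 497)]
curved_rest_bar [(0.76, [207.0, 160.3], 671)]
{'clock': 0.5, 'qpos': [-1.2792, 0.5214, -0.0363, 1.5996, 0.0212, 1.0211, -0.1128], 'qd': [0.0005, -0.0005, -0.0004, -0.0003, -0.001, -0.002, 0.0], 'joint_efforts': [0.0009, -92.6263, 1.9774, -37.0054, 0.0179, 0.0025, 0.0001], 'position': [0.2212, 0.5845, 0.2313], 'tool_rot': [-3.1415, -0.0, 2.7798], 'force': [0.4861, -0.0117, 0.3961], 'moment': [0.0103, 0.0435, -0.0107], 'grip_width': 0.0856} 0.0187
```

View pics/scene0.png

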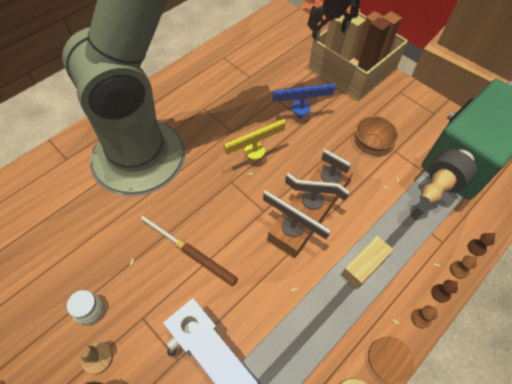

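View pics/top0.png

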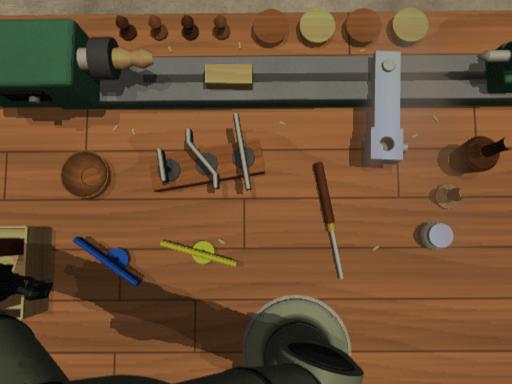

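Candidates for the long rest: steel straight T, top (243,152) / scene (296,215); blue T, top (108,260) / scene (303,92); yellow T, top (199,252) / scene (256,141); short steel, top (164,165); curved steel, top (203,158). The steel straight one at top (243,152) matches the description. I'll check it and the socket in close crops.

Run:
```python
import pickle,cv2,numpy as np
fs=pickle.load(open("f0.pkl","rb"))
def crop(n,x0,y0,w,h,s):
    p=fs[n]["pixels"][y0:y0+h,x0:x0+w];return cv2.resize(p,(int(w*s),int(h*s)),interpolation=cv2.INTER_CUBIC)
a=crop("scene",255,140,100,120,4);b=crop("top",195,100,80,100,4.8)
cv2.imwrite("pics/c1.png",np.hstack([a,b]))
a=crop("scene",150,285,100,99,4);b=crop("top",350,90,66,99*66//66,4)
cv2.imwrite("pics/c2.png",np.hstack([a,b[:396]]))
```

```text
(no output)
```

View pics/c1.png

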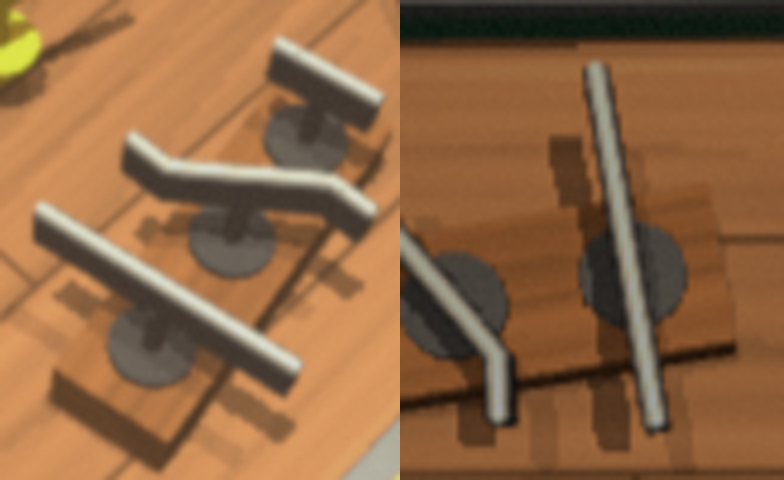

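View pics/c2.png

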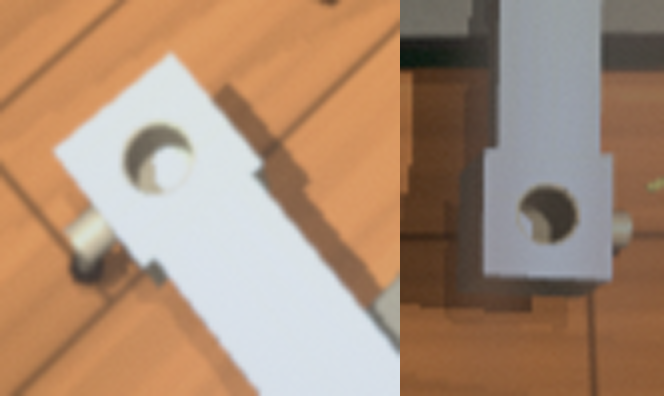

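Crop confirms: steel, straight, full-length bar, at the −y end of the rack (top ends ≈(236,113.5) and (248,189)); the hole is at top (387,143.5), scene (189.5,324.5). Triangulating.

Run:
```python
import pickle
from h import *
fs=pickle.load(open("f0.pkl","rb"));S,T=fs["scene"],fs["top"]
# hole refine by circle thresholds
A,e1=tri(T,(236.0,113.5),S,(329,232)); B,e2=tri(T,(248.1,189.0),S,(264.5,191.8))
print("far",A,e1,"near",B,e2,"mid",(A+B)/2,"len",np.linalg.norm(A-B),"ang",np.degrees(np.arctan2(*(A-B)[[1,0]])))
H,e=tri(T,(386.8,143.5),S,(189.6,324.5));print("hole",H,e)
print(atz(T,(386.8,143.5),.125),atz(S,(189.6,324.5),.125))
# block corners top crop -> and arm edges
for n,(x,y) in dict(bl=(484,277),br=(612,279),tr=(612,153),tl=(485,150)).items():
    print(n,atz(T,((x-400)/4+350-.5*0,(y)/4+90),.125))
for n,(x,y) in dict(L1=(500,20),L2=(500,140),R1=(600,20),R2=(600,140)).items(): print(n,atz(T,((x-400)/4+350,y/4+90),.125))
for n,(x,y) in dict(a=(170,54),b=(55,150),c=(263,165)).items(): print("sc",n,atz(S,(x/4+150,y/4+285),.125))
# mid bottom checks: bolt
print("bolt",atz(T,(388.5,65.5),.13))
# flange centre z=.055+
print("flange",atz(T,((634-400)/4.8+195,275/4.8+100),.062),atz(S,(152/4+255,343/4+140),.062))
```

```text
far [0.60447221 0.14995502 0.14253375] 0.000983782185641063 near [0.41731815 0.12104058 0.13813706] 0.002146638687821726 mid [0.51089518 0.1354978  0.14033541] len 0.18942548986130722 ang 8.782498771904583
hole [ 0.53161357 -0.22477923  0.1223549 ] 0.002937559029399013
[ 0.53017161 -0.22517096  0.125     ] [ 0.53322676 -0.22379113  0.125     ]
bl [ 0.49064139 -0.18455878  0.125     ]
br [ 0.4888996  -0.26375785  0.125     ]
tr [ 0.56871969 -0.26703891  0.125     ]
tl [ 0.57115804 -0.18784599  0.125     ]
L1 [ 0.65488678 -0.20006767  0.125     ]
L2 [ 0.57749202 -0.19743053  0.125     ]
R1 [ 0.6544415  -0.26301035  0.125     ]
R2 [ 0.57707831 -0.25988855  0.125     ]
sc a [ 0.49462877 -0.18285432  0.125     ]
sc b [ 0.49122201 -0.2606362   0.125     ]
sc c [ 0.57514531 -0.18626831  0.125     ]
bolt [ 0.72980877 -0.23535759  0.13      ]
flange [0.50949003 0.13406454 0.062     ] [0.51262499 0.13616415 0.062     ]
```

```bash
python3 -m handwheel '[[0,0,0,0,0,-0.0273],[0,0,0,0,0,-0.0273],[0,0,0,0,0,-0.0273],[-0.44,-0.98,0,0,0,0],[-0.44,-0.98,0,0,0,0],[-0.44,-0.98,0,0,0,0],[-0.44,-0.98,0,0,0,0],[-0.44,-0.98,0,0,0,0]]' -0.2 80
python3 -m handwheel '[[-0.44,-0.98,0,0,0,0],[-0.44,-0.98,0,0,0,0],[-0.44,-0.98,0,0,0,0],[-0.44,-0.98,0,0,0,0],[-0.44,-0.98,0,0,0,0],[-0.44,-0.98,0,0,0,0],[-0.44,-0.98,0,0,0,0],[-0.44,-0.98,0,0,0,0]]'
python3 - <<'E'
from h import *
import pickle
fs=pickle.load(open("f0.pkl","rb"));S,T=fs["scene"],fs["top"]
o=np.array([.39,.39])
A,e1=tri(T,np.array((236.0,113.5))-o,S,np.array((329,232))-o); B,e2=tri(T,np.array((248.1,189.0))-o,S,np.array((264.5,191.8))-o)
print((A+B)/2)
H,e=tri(T,np.array((386.8,143.5))-o,S,np.array((189.6,324.5))-o);print("hole",H,e)
s=bot.observe();print({k:np.round(s[k],4).tolist() for k in("clock","position","tool_rot","force","grip_width","qpos")})
m=(A+B)/2-s["position"];y=s["tool_rot"][2]
print("left in tool axes/0.025:",(np.array([[np.cos(y),np.sin(y)],[np.sin(y),-np.cos(y)]])@m[:2])/.025,np.degrees(y))
E
```

```text
clock: 1.5
position: [0.2947, 0.4711, 0.2314]
tool_rot: [3.141, 0.0, -2.989]
force: [0.6, 0.9, 0.1]
grip_width: 0.0511
clock: 2.5
position: [0.4115, 0.2907, 0.2314]
tool_rot: [3.141, 0.0, -2.989]
force: [0.5, -0.3, 0.3]
grip_width: 0.0513
[0.51073395 0.13554689 0.14235756]
hole [ 0.53156736 -0.22413196  0.12425631] 0.0008115127235363251
{'clock': 2.5, 'position': [0.4115, 0.2907, 0.2314], 'tool_rot': [3.1415, 0.0003, -2.9889], 'force': [0.4807, -0.3476, 0.3395], 'grip_width': 0.0513, 'qpos': [-0.6615, 0.3306, -0.0899, 1.9109, 0.0372, 0.9014, 0.9538]}
left in tool axes/0.025: [-2.97749915 -6.7388638 ] -171.25051211001468
```

```bash
python3 -m handwheel '[[-0.425,-0.963,0,0,0,0],[-0.425,-0.963,0,0,0,0],[-0.425,-0.963,0,0,0,0],[-0.425,-0.963,0,0,0,0],[-0.425,-0.963,0,0,0,0],[-0.425,-0.963,0,0,0,0],[-0.425,-0.963,0,0,0,0],[0,0,0,0,0,0]]'
python3 - <<'E'
from h import *
for n in("scene","top"):
    f=bot.grab_frame(n)
    p=proj(f,[0.5107,0.1355,0.147]).astype(int); im=f["pixels"]
    x0,y0=max(p[0]-65,0),max(p[1]-65,0)
    c=cv2.resize(im[y0:y0+130,x0:x0+130],(390,390),interpolation=cv2.INTER_CUBIC)
    cv2.imwrite(f"pics/a_{n}.png",c); print(x0,y0)
a=np.hstack([cv2.imread("pics/a_scene.png"),cv2.imread("pics/a_top.png")]);cv2.imwrite("pics/a1.png",a)
E
```

```text
clock: 3.5
position: [0.5109, 0.1345, 0.2313]
tool_rot: [-3.141, 0.0, -2.992]
force: [-1.5, -1.0, -0.3]
grip_width: 0.0511
230 144
176 85
```

View pics/a1.png

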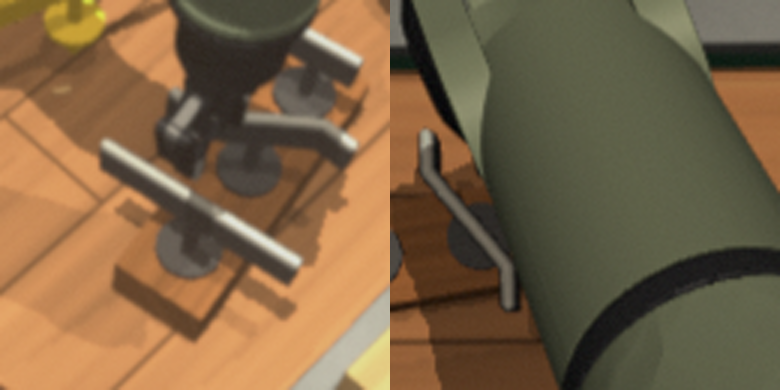

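The scene view shows the gripper above the middle of the long bar (crop ≈(200,205)), the curved rest clear to the +y side. Descending.

```bash
python3 -m handwheel '[[0,0,1,0,0,0],[0,0,1,0,0,0],[0,0,1,0,0,0],[0,0,1,0,0,0],[0,0,0.5,0,0,0],[0,0,0.4,0,0,0],[0,0,0,0,0,0]]'
python3 - <<'E'
from h import *
f=bot.grab_frame("scene");p=proj(f,[0.5107,0.1355,0.12]).astype(int)
c=cv2.resize(f["pixels"][p[1]-60:p[1]+60,p[0]-60:p[0]+60],(600,600),interpolation=cv2.INTER_CUBIC);cv2.imwrite("pics/b1.png",c)
E
```

```text
clock: 4.47
position: [0.51, 0.1365, 0.1087]
tool_rot: [-3.142, -0.0, -2.989]
force: [-0.8, -0.3, -0.1]
grip_width: 0.0515
```

View pics/b1.png

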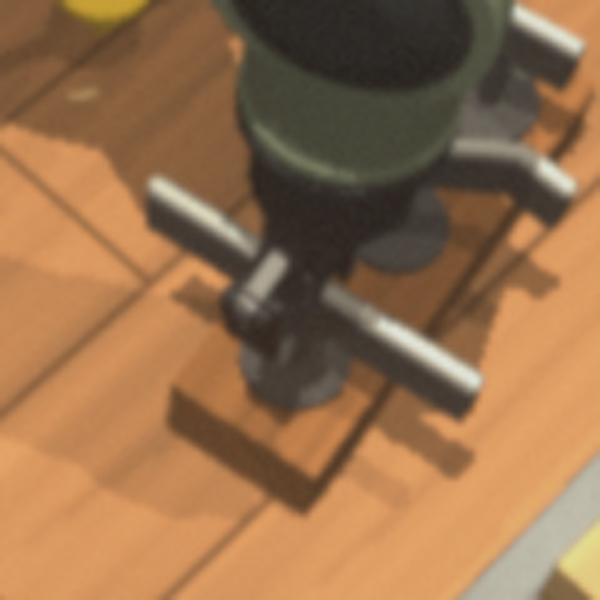

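Fingers straddle the bar's middle (crop ≈(285,290)), one on each side. Closing.

```bash
python3 -m handwheel '[[0,0,0,0,0,0],[0,0,0,0,0,0],[0,0,0,0,0,0],[0,0,0,0,0,0]]' 1 80
python3 -m handwheel '[[0,0,-0.5,0,0,0],[0,0,-1,0,0,0],[0,0,-1,0,0,0],[0,0,-1,0,0,0],[0,0,-1,0,0,0],[0,0,-1,0,0,0],[0,0,-0.6,0,0,0],[0,0,0,0,0,0]]'
```

```text
clock: 5.03
position: [0.5105, 0.1363, 0.1094]
tool_rot: [3.141, 0.001, -2.989]
force: [-1.0, 0.1, 6.5]
grip_width: 0.0132
clock: 6.02
position: [0.5104, 0.1363, 0.2621]
tool_rot: [3.141, 0.001, -2.989]
force: [0.1, 0.1, -4.4]
grip_width: 0.0129
```

```bash
python3 -m handwheel '[[-0.04,-0.98,0,0,0,0],[-0.04,-0.98,0,0,0,0],[-0.04,-0.98,0,0,0,0],[-0.04,-0.98,0,0,0,0],[-0.04,-0.98,0,0,0,0],[-0.04,-0.98,0,0,0,0],[-0.04,-0.98,0,0,0,0],[-0.04,-0.98,0,0,0,0]]'
python3 -m handwheel '[[-0.04,-0.98,0,0,0,0],[-0.04,-0.98,0,0,0,0],[-0.04,-0.98,0,0,0,0],[-0.04,-0.98,0,0,0,0],[-0.04,-0.98,0,0,0,0],[-0.04,-0.98,0,0,0,0],[-0.04,-0.98,0,0,0,0],[0,0,0,0,0,0.015]]'
python3 -m handwheel '[[0,0,0,0,0,0.028],[0,0,0,0,0,0.028],[0,0,0,0,0,0.028],[0,0,0,0,0,0.028],[0,0,0,0,0,0.028],[0,0,0,0,0,0.028],[0,0,0,0,0,0.028],[0,0,0,0,0,0.028]]'
python3 -m handwheel '[[0,0,0,0,0,0.028],[0,0,0,0,0,0.0135],[0,0,0,0,0,0]]'
python3 - <<'E'
from h import *
import pickle
fs={}
for n in("scene","top"):
    f=bot.grab_frame(n);fs[n]=f;cv2.imwrite(f"pics/d_{n}.png",f["pixels"])
pickle.dump(fs,open("f1.pkl","wb"))
S,T=fs["scene"],fs["top"]
c=cv2.resize(S["pixels"][204:384,100:340],(800,600),interpolation=cv2.INTER_CUBIC);cv2.imwrite("pics/d1.png",c)
s=bot.observe();print({k:np.round(s[k],4).tolist() for k in("clock","position","tool_rot","force","moment","grip_width","qpos")})
E
```

```text
clock: 7.02
position: [0.5475, -0.057, 0.2601]
tool_rot: [3.141, -0.002, -2.989]
force: [-0.8, -0.3, -4.4]
grip_width: 0.0129
clock: 8.02
position: [0.5802, -0.2268, 0.2597]
tool_rot: [-3.141, -0.002, -3.087]
force: [-0.1, 0.8, -4.7]
grip_width: 0.013
clock: 9.02
position: [0.5805, -0.2245, 0.26]
tool_rot: [-3.14, -0.001, 1.787]
force: [0.0, 1.3, -5.2]
grip_width: 0.013
clock: 9.4
position: [0.5806, -0.2244, 0.2601]
tool_rot: [-3.14, 0.0, 1.533]
force: [-0.1, 0.8, -3.9]
grip_width: 0.0131
{'clock': 9.5, 'position': [0.5807, -0.2245, 0.2606], 'tool_rot': [-3.1406, -0.0, 1.5343], 'force': [-0.3328, -0.2139, -4.2694], 'moment': [0.0153, 0.028, -0.0677], 'grip_width': 0.0131, 'qpos': [-0.0749, 0.5429, 0.5324, 1.593, -0.3, 1.0892, 0.4983]}
```

View pics/d1.png

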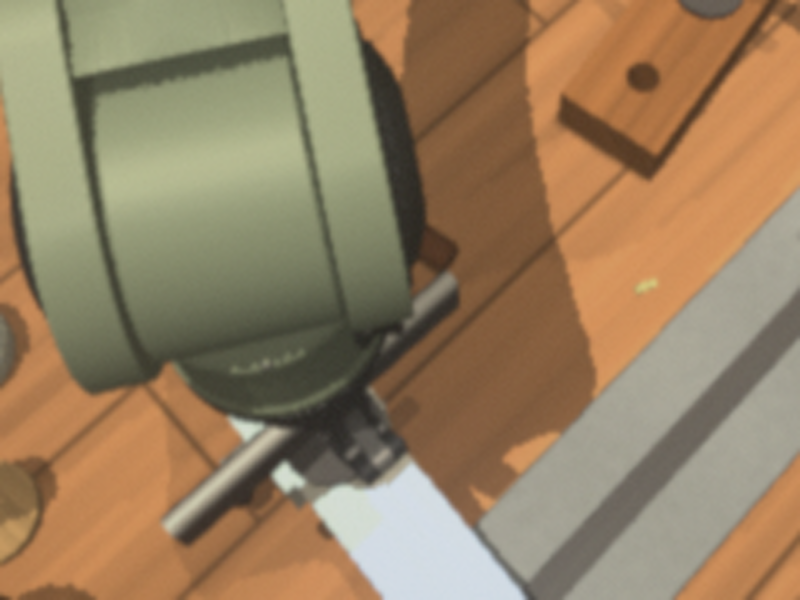

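View pics/d_top.png

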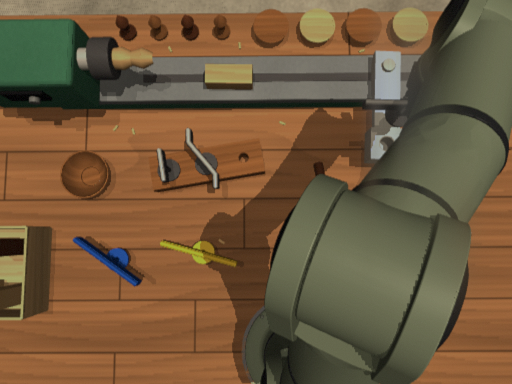

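The rest hangs in the gripper over the arm, bar across it; rod ends at crop (175,525) and (455,285). Other rests are still in the rack. Checking where the post stands relative to the TCP.

Run:
```python
import pickle
from h import *
S=pickle.load(open("f1.pkl","rb"))["scene"]
q=lambda x,y:((x+.5)/(800/240)-.5+100,(y+.5)/(800/240)-.5+204)
for z in(.288,.293,.298):
    A=atz(S,q(174,528),z);B=atz(S,q(450,288),z)
    print(z,A,B,(A+B)/2,np.linalg.norm(A-B),np.degrees(np.arctan2(*(B-A)[[1,0]])))
```

```text
0.288 [ 0.5781958  -0.31836817  0.288     ] [ 0.58573306 -0.13508114  0.288     ] [ 0.58196443 -0.22672465  0.288     ] 0.18344193563570266 87.64516936998946
0.293 [ 0.5794668  -0.31808939  0.293     ] [ 0.58695227 -0.13606172  0.293     ] [ 0.58320954 -0.22707556  0.293     ] 0.1821815097263969 87.64516936998946
0.298 [ 0.5807378  -0.31781061  0.298     ] [ 0.58817148 -0.13704231  0.298     ] [ 0.58445464 -0.22742646  0.298     ] 0.18092108381709113 87.64516936998947
```

```bash
python3 -m handwheel '[[0,0,0.6,0,0,0],[0,0,0.5,0,0,0],[0,0,0.1,0,0,0],[0,0,0,0,0,0]]'
python3 -m handwheel '[[0,0,0.08,0,0,0],[0,0,0,0,0,0]]'
python3 -m handwheel '[[0,0,0.06,0,0,0],[0,0,0,0,0,0]]'
```

```text
clock: 10.0
position: [0.5809, -0.2248, 0.2311]
tool_rot: [-3.141, 0.0, 1.532]
force: [-0.5, 0.2, -4.1]
grip_width: 0.0129
clock: 10.25
position: [0.581, -0.2247, 0.2294]
tool_rot: [3.141, 0.0, 1.532]
force: [0.4, -0.7, -3.0]
grip_width: 0.013
clock: 10.5
position: [0.5809, -0.2247, 0.2277]
tool_rot: [-3.142, 0.0, 1.532]
force: [0.6, -0.6, -3.4]
grip_width: 0.0128
```

```bash
python3 -m handwheel '[[0,0,0.06,0,0,0],[0,0,0,0,0,0]]'
python3 -m handwheel '[[0,0,0.06,0,0,0],[0,0,0,0,0,0]]'
```

```text
clock: 10.75
position: [0.5809, -0.2247, 0.2262]
tool_rot: [-3.141, -0.0, 1.532]
force: [-1.1, 0.2, -4.1]
grip_width: 0.0125
clock: 11.0
position: [0.5809, -0.2247, 0.2247]
tool_rot: [-3.141, -0.0, 1.532]
force: [-0.4, 0.1, -4.0]
grip_width: 0.0128
```

```bash
python3 -m handwheel '[[0,0,0.05,0,0,0],[0,0,0,0,0,0]]'
```

```text
clock: 11.25
position: [0.5812, -0.2248, 0.2243]
tool_rot: [3.141, 0.0, 1.532]
force: [-1.0, 0.7, 6.6]
grip_width: 0.013
```

```bash
python3 -m handwheel '[[0,0,0.04,0,0,0],[0,0,0,0,0,0]]'
```

```text
clock: 11.5
position: [0.5814, -0.225, 0.2242]
tool_rot: [3.139, 0.0, 1.532]
force: [-4.6, 2.5, 19.3]
grip_width: 0.013
```

```bash
python3 -m handwheel '[[0,-0.15,-0.015,0,0,0],[0,-0.2,0,0,0,0],[0,-0.2,0,0,0,0],[0,-0.2,0,0,0,0]]'
```

```text
clock: 12.0
position: [0.5639, -0.2244, 0.2244]
tool_rot: [3.137, 0.001, 1.532]
force: [6.0, -0.7, 7.3]
grip_width: 0.0132
```

```bash
python3 -m handwheel '[[0,-0.2,0,0,0,0],[0,-0.2,0,0,0,0]]'
```

```text
clock: 12.25
position: [0.554, -0.224, 0.2244]
tool_rot: [3.137, 0.001, 1.532]
force: [5.6, -0.1, 6.8]
grip_width: 0.0131
```

```bash
python3 -m handwheel '[[0,-0.2,0,0,0,0]]'
```

```text
clock: 12.38
position: [0.5489, -0.2238, 0.2243]
tool_rot: [3.137, 0.001, 1.532]
force: [5.8, -0.7, 6.1]
grip_width: 0.0131
```

```bash
python3 -m handwheel '[[0,-0.2,0,0,0,0]]'
```

```text
clock: 12.5
position: [0.5432, -0.2235, 0.2238]
tool_rot: [3.139, 0.001, 1.532]
force: [0.0, -0.4, -3.6]
grip_width: 0.013
```

```bash
python3 -m handwheel '[[0,-0.15,0,0,0,0],[0,0,0,0,0,0]]'
```

```text
clock: 12.75
position: [0.5379, -0.223, 0.2227]
tool_rot: [-3.141, -0.0, 1.532]
force: [-0.4, 0.0, -4.5]
grip_width: 0.0129
```

Contact was lost at x≈0.546, where the foot's rear edge should pass the hole's rim, so the foot has dropped in. Centring, then lowering in steps.

```bash
python3 -m handwheel '[[0,-0.13,0.05,0,0,0],[0,-0.12,0.1,0,0,0],[0,0,0.2,0,0,0],[0,0,0,0,0,0]]'
python3 - <<'E'
from h import *
f=bot.grab_frame("scene");c=cv2.resize(f["pixels"][244:384,120:300],(770,600),interpolation=cv2.INTER_CUBIC);cv2.imwrite("pics/e1.png",c)
E
```

```text
clock: 13.25
position: [0.5321, -0.2227, 0.2137]
tool_rot: [-3.141, -0.0, 1.532]
force: [-0.0, -0.0, -3.8]
grip_width: 0.0129
```

View pics/e1.png

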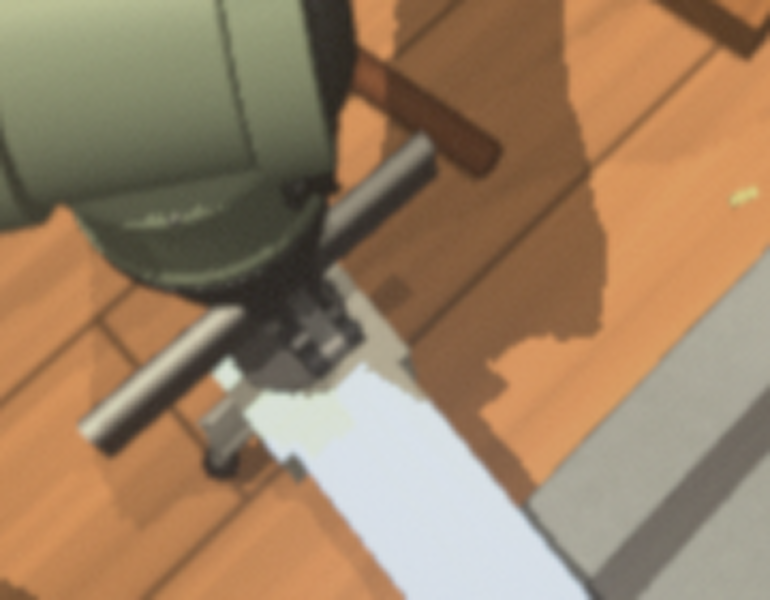

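The bar sits square over the block, the foot about 11 mm into the hole with no contact force. Continuing down.

```bash
python3 -m handwheel '[[0,-0.02,0.2,0,0,0],[0,0,0.2,0,0,0],[0,0,0,0,0,0]]'
```

```text
clock: 13.68
position: [0.5315, -0.2227, 0.2037]
tool_rot: [-3.141, -0.0, 1.532]
force: [0.9, -0.5, -3.2]
grip_width: 0.0128
```

```bash
python3 -m handwheel '[[0,0,0.3,0,0,0],[0,0,0.3,0,0,0],[0,0,0.2,0,0,0],[0,0,0,0,0,0]]'
```

```text
clock: 14.18
position: [0.5315, -0.2227, 0.1837]
tool_rot: [-3.141, -0.0, 1.532]
force: [-0.3, -0.9, -4.0]
grip_width: 0.0133
```

```bash
python3 -m handwheel '[[0,0,0.1,0,0,0],[0,0,0,0,0,0]]'
```

```text
clock: 14.42
position: [0.5317, -0.2228, 0.1816]
tool_rot: [-3.142, 0.0, 1.532]
force: [-0.6, -0.4, -3.0]
grip_width: 0.0133
```

```bash
python3 -m handwheel '[[0,0,0.05,0,0,0],[0,0,0,0,0,0]]'
```

```text
clock: 14.68
position: [0.5317, -0.2228, 0.1804]
tool_rot: [-3.142, 0.0, 1.532]
force: [0.9, -0.0, -3.0]
grip_width: 0.0128
```

```bash
python3 -m handwheel '[[0,0,0.04,0,0,0],[0,0,0,0,0,0]]'
```

```text
clock: 14.92
position: [0.5318, -0.2228, 0.1795]
tool_rot: [3.141, 0.0, 1.532]
force: [-0.4, -0.2, -2.9]
grip_width: 0.013
```

```bash
python3 -m handwheel '[[0,0,0.03,0,0,0],[0,0,0,0,0,0]]'
```

```text
clock: 15.18
position: [0.5319, -0.2228, 0.1794]
tool_rot: [3.141, -0.0, 1.532]
force: [-4.0, 2.6, 10.4]
grip_width: 0.0127
```

Flange has seated at z=0.1794, as predicted (45 mm below the slide). Releasing gently, then rising straight up.

```bash
python3 -m handwheel '[[0,0,-0.03,0,0,0],[0,0,0,0,0,0],[0,0,0,0,0,0],[0,0,0,0,0,0],[0,0,0,0,0,0]]' -0.2
python3 -m handwheel '[[0,0,-0.3,0,0,0],[0,0,-0.6,0,0,0],[0,0,-1,0,0,0],[0,0,-1,0,0,0],[0,0,-1,0,0,0],[0,0,-1,0,0,0],[0,0,0,0,0,0]]'
```

```text
clock: 15.8
position: [0.5317, -0.2228, 0.1794]
tool_rot: [-3.142, 0.0, 1.532]
force: [0.4, 0.5, 0.9]
grip_width: 0.0509
clock: 16.68
position: [0.5323, -0.2232, 0.3045]
tool_rot: [3.138, 0.001, 1.532]
force: [-0.4, -0.5, -0.3]
grip_width: 0.0511
```

```bash
python3 -m handwheel '[[1,0,0,0,0,0],[1,0,0,0,0,0],[1,0,0,0,0,0],[1,0,0,0,0,0],[1,0,0,0,0,0],[1,0,0,0,0,0],[1,0,0,0,0,0],[1,0,0,0,0,0]]'
python3 - <<'E'
from h import *
import pickle
fs={}
for n in("scene","top"):
    f=bot.grab_frame(n);fs[n]=f;cv2.imwrite(f"pics/g_{n}.png",f["pixels"])
pickle.dump(fs,open("f2.pkl","wb"))
a=cv2.resize(fs["scene"]["pixels"][260:384,120:250],None,fx=3.5,fy=3.5,interpolation=cv2.INTER_CUBIC)
b=cv2.resize(fs["top"]["pixels"][60:184,340:430],None,fx=3.5,fy=3.5,interpolation=cv2.INTER_CUBIC)
cv2.imwrite("pics/g1.png",np.hstack([a,b]))
E
```

```text
clock: 17.68
position: [0.5392, -0.0221, 0.3019]
tool_rot: [-3.141, 0.0, 1.532]
force: [-0.3, -1.3, 0.4]
grip_width: 0.0512
```

View pics/g1.png

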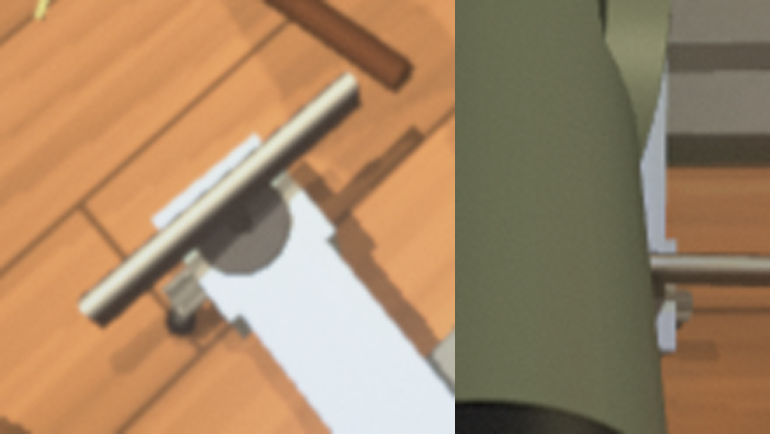

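View pics/g_scene.png

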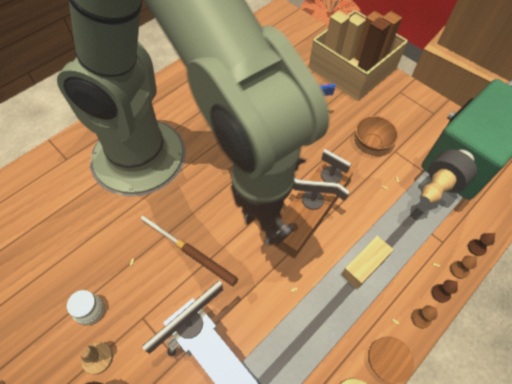

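The scene view shows the rest standing over the hole, its flange (crop ≈(243,225)) flat on the block and the bar across the arm, ends at crop (90,303) and (350,82). The short and curved rests are still in the rack. A quick numeric check follows.

Run:
```python
import pickle
from h import *
S=pickle.load(open("f2.pkl","rb"))["scene"]
q=lambda x,y:((x+.5)/3.5-.5+120,(y+.5)/3.5-.5+260)
A=atz(S,q(89,303),.2125);B=atz(S,q(350,82),.2125)
print((A+B)/2,np.linalg.norm(A-B),np.degrees(np.arctan2(*(B-A)[[1,0]])))
s=bot.observe();print(s["clock"],s["force"],s["position"])
```

```text
[ 0.53163427 -0.22336993  0.2125    ] 0.18259162457077707 87.62898016863923
17.775 [ 0.25489145 -0.04222158 -0.21023808] [ 0.53941035 -0.02020824  0.30169322]
```

```bash
python3 -c "
from workcell import bot
print(bot.job_done())"
```

```text
the job is handed in; nothing more can be done
None
```

The long steel rest is in the banjo's hole with its flange on the block and its bar square across the arm. I handed the job in at about 17.8 s.

**What I did:** I took the rest from the −y end of the rack and touched its foot down on the arm about 50 mm to the bed side of the hole. The wrist read about 19 N upward when the foot first touched. I slid it along in contact, at about 6–7 N upward, until it dropped at x≈0.546. That is where the foot should clear the hole's rim. Then I lowered it, released it and moved the gripper away.

**Last checks:**
- **Seating:** the flange made contact 45 mm below the sliding height, as the dimensions predict.
- **Position:** the last scene picture puts the bar's centre at (0.532, −0.223), within 1 mm of the measured hole centre in plan. The bar lies at 87.6° against about 87.8° for square.
- **Other rests:** the short and curved rests still stand in the rack, and the gripper touches nothing.

**What disagreed or was not confirmed:**
- **Bar length:** my pixel picks gave 183 mm instead of 190, both in the gripper and in place. I put this down to shaded bar ends and did not chase it.
- **Top view:** the arm hid most of the rest from above, so the final check rests on the scene camera and the contact readings.

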